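Feel the barrel key home and unlock the locker

TASK

Unlock the small steel locker: take the steel barrel key out of its wooden stand, put it into the brass lock and, pressing only lightly, turn it about until its notch finds the hidden ward and the key drops fully home. Then turn the key clockwise (seen from above) until it comes up against its stop, and let go, leaving it standing fully home in the lock. Never force the key or the ward will shear (it stands about 30 N), and leave the other things on the shelf undisturbed.

Things in the scene. Friction and masses are not known exactly. Their poses are not given: they have to be found in the camera images.
- key_bow (a point): Centre of the flat upright bow (grip plate) of the steel barrel key, on its axis, 66 mm above its foot. Key z points up, along the shank. The bow is 36 mm long (key x), 14 mm thick (key y), 48 mm high: grasp it across its thickness. Below it a round shank 22 mm in diameter reaches from the foot to 42 mm up. The key starts upright in the stand
- key_lug (a point): Centre of the small lug (12 mm) at the top of one end of the bow, 23 mm to the key's +x side of the axis and 84 mm above the foot: it marks the side the notch is on. Same axes as the key
- key_foot (a point): Centre of the key's lower end, on its axis; same axes. The foot has one radial notch, 9 mm wide and 12 mm high, open below and to the key's +x side, from 2 mm off the axis out to the rim
- key: The whole key, about 0.22 kg; origin at the centre of its lower end, axes as above
- stand: Fixed wooden key stand, 85 x 85 x 32 mm, origin at the centre of its underside. The key stands loosely in its hole, 25 mm wide and 20 mm deep
- lock_mouth (a point): Centre of the mouth of the brass lock, level with the top of its square 52 mm plate, 12 mm proud of the locker's door and 107 mm above the shelf. Locker's axes (z up; -x towards the robot but for its yaw). The bore is 24.4 mm wide, chamfered 3 mm, 30 mm deep. A key whose notch is not over the ward stops 20 mm deep; with the notch over it (within 0.15 rad) it goes 30 mm deep
- lock_floor (a point): Centre of the bore's floor, 30 mm below the mouth, locker's axes. On it, in the turning barrel, stands the ward: a radial bar 6 mm wide and 10 mm high, from 4 mm off the axis to the bore wall. It starts in an unknown direction within 0.65 rad either side of the locker's +x: no pose tells it, it must be felt for
- locker: Fixed grey steel locker on its back, 200 x 180 x 95 mm, lock in mid-door; origin at the centre of its underside. The barrel turns stiffly (0.08 N m) with the seated key (play 0.2 rad), clockwise from above to a hard stop (unlocked) with notch and lug along the locker's -y; the other stop is about 0.75 rad counter-clockwise of +x. It stays where left
- piton: Bystander: rusted steel pin piton lying flat, 150 mm long, up to 22 mm high; leave alone
- picket: Bystander: dull aluminium snow picket stub, a channel 150 x 36 x 29 mm; leave alone
- carabiner: Bystander: blue locking carabiner lying flat, 110 x 70 x 16 mm; leave alone
- headlamp: Bystander: cracked amber plastic headlamp shell, 45 x 65 x 34 mm; leave alone
There are look-alikes about, which are no part of the job. What is shaped like the key but green or orange is not meant.

How it is judged:
By the outcome, as a careful person would: the job done as asked, in the order asked, and still so for the second after the job is handed in, with the robot touching nothing.
It also fails if it takes over 58 s, if anything falls off the work surface, if the arm or the gripper's body presses on something with over 40 N, if the wrist force passes 120 N, or if a joint passes its speed limit or range.

ROBOT

A 7-joint arm with a two-finger parallel gripper is mounted at the origin on the work surface. World frame = base frame: x ahead of the robot, y to its left, z up, the work surface at z = 0. Lengths are in m, angles in rad, forces in N, time in s.
With the tool pointing down it reaches from about 0.4 to 0.875 m from the base axis. Payload 6.5 kg.
Tool frame: the origin (TCP) lies midway between the tips of the shut fingers; the grasp point (between the pads) lies 19 mm behind it; z points along the fingers, y is the direction in which the jaws open and shut (so a half turn about z gives the same grasp; the last joint's range is limited). The gripper opens to 88 mm and grips with 3 to 60 N. Pads are 18 mm wide; open, the fingers measure 123 mm over their backs; the gripper's body (75 mm by 187 mm) begins 45 mm behind the grasp point.
Start: joints at [-1.409, 0.536, -0.004, 1.538, 0.003, 1.067, -0.071], TCP at [0.147, 0.633, 0.239] pointing down, gripper open.
Joint ranges: [-2.7, 2.7], [-0.37, 2.16], [-1.27, 1.26], [0.24, 2.4], [-1.31, 4.45], [0.19, 1.91], [-2.76, 2.76]. Speed limits (rad/s): [2.39, 2.39, 3.14, 3.14, 3.14, 3.14, 3.14].

INTERFACE

Orientations are given as a unit quaternion [w, x, y, z].
In Python, from workcell import robot, eyes, job, finder gives the robot as it stands.
- The arm moves only by the tool carry_out, never from a script. Its argument "motion" is a list of rows, each a list of 2 entries, a list of its own where there are three numbers: the shift along the tool's x, y, z in mm, then the turn, a rotation vector about the tool's x, y, z in degrees. In form: [[[x, y, z], [rx, ry, rz]], ...]. A call has 1 to 10 rows; each row shifts and turns the commanded pose from where the row before left it, along the tool's axes as they then stand; what a row does not reach is not made up. A row lasts 1/12 s, in which the tool goes at most 41.7 mm and 7.16 degrees, less where a joint would pass 70% of its speed; a pose out of reach is approached as far as the arm can. A call with a gripper value outside its range is refused whole. "grip" is the closure, from 0 (fully open) to 1 (shut), set as the call begins (left out, the last holds). The fingers move at their own pace and stop on an object; "squeeze" is the grip in N (left out, the last holds). Time passes only in rows, so rows that do not move let the fingers close. It gives the time, the measured TCP pose, the force and the opening at its end, in the units of the state.
- robot.state(): the state, without advancing time (a new reading comes with each control period).
- eyes.snapshot(name): name is "scene" or "top" or "wrist"; returns a dict with "frame" (480x640x3 uint8, red, green, blue), "intrinsics" (3x3 intrinsics, pixels), "R" (3x3) and "t" (3): a world point X has camera coordinates R X + t. Camera axes: x right, y down, z forward; pixel columns grow to the right and rows downward; lengths in m; the calibration is good to about 2 mm. A picture is of the moment at which its call begins. There is no depth.
- job.finish_job(): hands the job in, once; it reports no verdict.
Trained networks look in the newest picture that a camera, given by its name, has taken for a name from the list of things; names that differ only in an ending like _2 or _b are one class to them, and where a whole thing is asked for, a point or a joint stands for the part that bears it (a point fixed in the world has none). Each returns a list of dicts, best first, with "p" (0 to 1); they miss things now and then, are a little off and sometimes report something else, mostly with a low value. They report only what shows in the picture. A call takes as long as a camera call. They do not tell look-alikes from the thing itself.
- finder.spot_in(camera, name): "location" ([row, column] in pixels, amid what is visible of it).
The state is a dict: "t": time; "q": joint angles; "dq": joint speeds; "joint_torque": joint torques, N m; "eef_pos": TCP position; "eef_rot": TCP orientation; "contact_force": force on the tool from outside, world axes, zero at the start; "ft_torque": the same for the moment, N m; "opening": finger opening in m.
Only numpy, scipy, OpenCV 4.12 (cv2) and the standard library are available. Lean on these libraries where they do the work, as an engineer would, in place of code of your own. Each camera call takes 0.05 s, during which the arm holds its last target.

## Working session

There is one attempt and no reset: what is moved stays moved. The work goes in short steps, Python scripts to look and compute and a tool call to move; the robot and the scene stay as the last step left them, time stands still between calls to the robot, and variables do not carry over. Pictures are saved under pics/ and viewed, and the job is handed in when it is done.

Besides the shell and the picture viewer there is one more tool, called as name(argument=value, ...), one argument or row to a line, values as JSON. carry_out: Moves the arm, as the interface text tells. Its arguments: {"type":"object","properties":{"motion":{"type":"array","items":{"type":"array"}},"grip":{"type":"number"},"squeeze":{"type":"number"}},"required":["motion"]}

```bash
ls; mkdir -p pics; cat > h.py <<'E'
import numpy as np, cv2
from workcell import robot, eyes, job, finder
def snap(cam,name):
    s=eyes.snapshot(cam); cv2.imwrite(f'pics/{name}.png',cv2.cvtColor(s['frame'],cv2.COLOR_RGB2BGR))
    return s
def proj(s,X):
    c=s['R']@np.asarray(X)+s['t']; u=s['intrinsics']@c; return u[1]/u[2],u[0]/u[2]
def ray(s,rc):
    R=np.array(s['R']);t=np.array(s['t']);K=np.array(s['intrinsics'])
    d=R.T@np.linalg.solve(K,[rc[1],rc[0],1]); o=-R.T@t; return o,d/np.linalg.norm(d)
def atz(s,rc,z):
    o,d=ray(s,rc); return o+d*(z-o[2])/d[2]
def tri(rays):
    A=np.zeros((3,3));b=np.zeros(3)
    for o,d in rays:
        P=np.eye(3)-np.outer(d,d);A+=P;b+=P@o
    X=np.linalg.solve(A,b); return X,[np.linalg.norm((np.eye(3)-np.outer(d,d))@(X-o)) for o,d in rays]
E
python3 - <<'E'
from h import *
st=robot.state(); print({k:np.round(v,3) for k,v in st.items()})
for c in ['scene','top','wrist']:
    s=snap(c,c+'0'); print(c,np.round(s['R'],3).tolist(),np.round(s['t'],3), s['intrinsics'][0][0])
    for n in ['key_bow','key_lug','lock_mouth','stand','locker','key']:
        print(n,[(np.round(d['location'],1).tolist(),round(d['p'],2)) for d in finder.spot_in(c,n)])
print(robot.state()['t'])
E
```

```text
pics
{'t': np.float64(0.0), 'q': array([-1.409,  0.537, -0.004,  1.539,  0.003,  1.067, -0.071]), 'dq': array([-0.002,  0.   ,  0.   , -0.   ,  0.002, -0.   ,  0.   ]), 'joint_torque': array([-0.0000e+00, -5.7097e+01,  9.9100e-01, -2.5160e+01, -5.6000e-02,
        1.8000e-02,  0.0000e+00]), 'eef_pos': array([0.147, 0.633, 0.238]), 'eef_rot': array([-0.   ,  0.114,  0.994, -0.001]), 'contact_force': array([ 0.787, -0.064,  0.54 ]), 'ft_torque': array([ 0.013, -0.011,  0.011]), 'opening': np.float64(0.088)}
scene [[-0.085, 0.996, -0.018], [0.628, 0.04, -0.777], [-0.773, -0.077, -0.629]] [ 0.041 -0.3    1.559] 498.18909031120273
key_bow [([241.6, 231.2], 0.96), ([212.3, 258.9], 0.75), ([281.0, 197.8], 0.68), ([284.1, 239.0], 0.62)]
key_lug [([211.8, 254.0], 0.91), ([239.1, 233.0], 0.8), ([281.3, 200.5], 0.78), ([283.3, 239.1], 0.71)]
lock_mouth [([257.7, 391.2], 0.76)]
stand [([254.9, 233.5], 0.65)]
locker [([258.0, 391.5], 0.92)]
key [([233.6, 230.8], 0.73), ([212.9, 255.5], 0.65), ([282.1, 197.8], 0.54)]
top [[-0.004, -1.0, 0.0], [-0.974, 0.004, -0.227], [0.227, -0.001, -0.974]] [-0.017  0.631  1.1  ] 543.8648993423147
key_bow [([210.1, 420.7], 0.77), ([213.3, 381.2], 0.74), ([320.5, 394.0], 0.71), ([261.3, 404.5], 0.63), ([286.9, 140.3], 0.2)]
key_lug [([211.5, 420.7], 0.79), ([261.3, 406.6], 0.52), ([319.4, 398.4], 0.51)]
lock_mouth [([259.2, 244.5], 0.85)]
stand [([269.8, 396.9], 0.59)]
locker [([262.2, 246.5], 0.79)]
key [([212.5, 381.8], 0.75), ([260.6, 405.1], 0.74), ([211.6, 423.7], 0.74), ([319.8, 393.7], 0.47)]
wrist [[0.226, 0.974, 0.0], [0.939, -0.218, 0.266], [0.259, -0.06, -0.964]] [-0.651 -0.036  0.389] 369.6081303667283
key_bow []
key_lug []
lock_mouth []
stand []
locker []
key []
1.05
```

View pics/scene0.png

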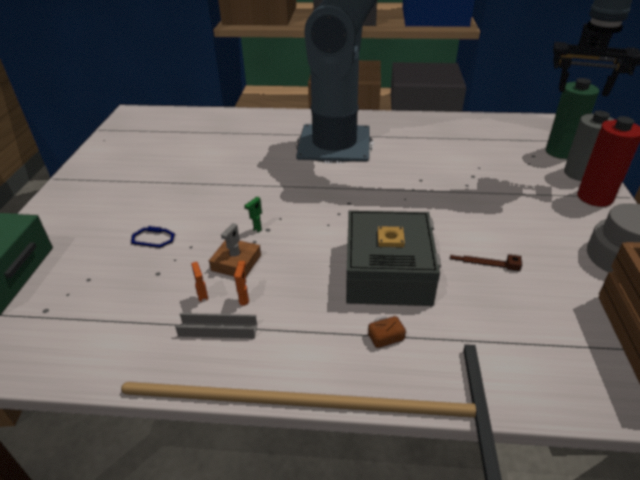

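View pics/top0.png

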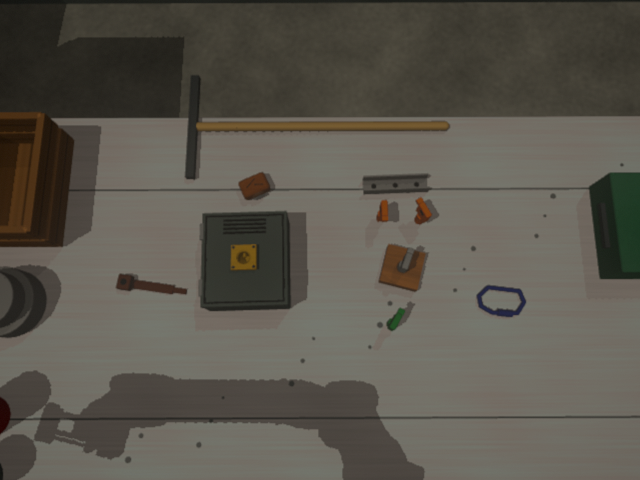

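```bash
python3 - <<'E'
import cv2,numpy as np
a=cv2.imread('pics/scene0.png')[180:320,160:300]; b=cv2.imread('pics/top0.png')[180:350,340:480]
cv2.imwrite('pics/sc_crop.png',cv2.resize(a,None,fx=4,fy=4,interpolation=3)); cv2.imwrite('pics/top_crop.png',cv2.resize(b,None,fx=3.5,fy=3.5,interpolation=3))
E
```

```text
(no output)
```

View pics/sc_crop.png

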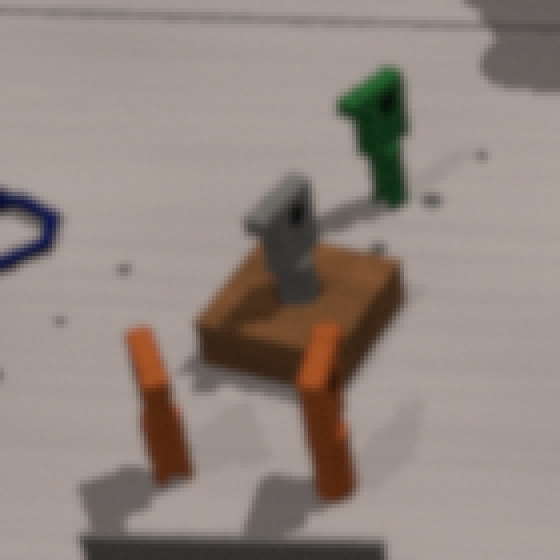

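View pics/top_crop.png

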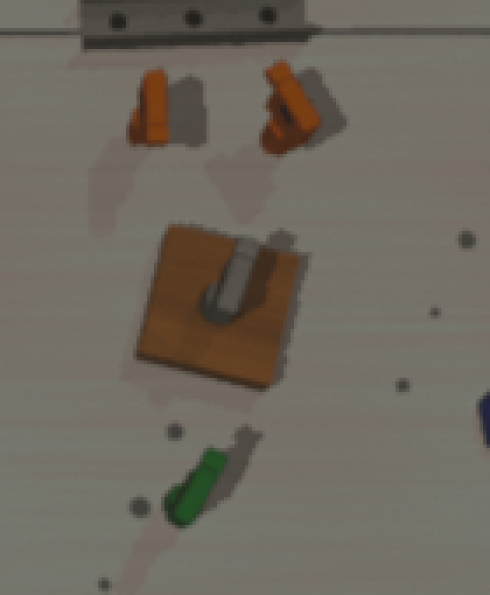

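```bash
python3 - <<'E'
from h import *
T=eyes.snapshot('top');S=eyes.snapshot('scene')
print('bow',tri([ray(T,(261.3,404.8)),ray(S,(241.6,231.2))]), atz(T,(261,405),.078),atz(S,(241,231.2),.078))
print('mouth',tri([ray(T,(258,244.5)),ray(S,(236.5,391))]), atz(T,(258,244.5),.107),atz(S,(236.5,391),.107))
# bow ends in top crop
for c,r in [(247,240),(228,308)]:
    print(atz(T,(180+r/3.5,340+c/3.5),.102))
# locker top corners
for c,r in [(203,212),(288,211),(291,307),(202,308)]: print(atz(T,(r,c),.095))
E
```

```text
bow (array([ 0.580136  , -0.18693329,  0.06515681]), [np.float64(0.00014781261419666376), np.float64(0.0001478126141967004)]) [ 0.5783458 -0.1853526  0.078    ] [ 0.59351131 -0.18230246  0.078     ]
mouth (array([0.58215299, 0.15419641, 0.09805209]), [np.float64(0.0016019459080461903), np.float64(0.0016019459080462385)]) [0.58042677 0.15120552 0.107     ] [0.59303654 0.15492109 0.107     ]
[ 0.6001968  -0.19442495  0.102     ]
[ 0.55909151 -0.18158793  0.102     ]
[0.68311094 0.24474889 0.095     ]
[0.68467187 0.06322662 0.095     ]
[0.48006884 0.05450939 0.095     ]
[0.47868856 0.23699951 0.095     ]
```

Key candidates: orange (top 213,381 and 210,421), green (top 319,394), and a grey one standing in the wooden stand (top 261,405; scene 241,231). The crops confirm that the grey steel one in the stand is the key meant. Its lug end points to world +x/−y.

carry_out(
  motion=[
    [[-30,-17,0],[0,0,0]],
    [[-30,-17,0],[0,0,0]],
    [[-30,-17,0],[0,0,0]],
    [[-30,-17,0],[0,0,0]],
    [[-30,-17,0],[0,0,0]],
    [[-30,-17,0],[0,0,0]],
    [[-30,-17,0],[0,0,0]],
    [[-30,-17,0],[0,0,0]],
    [[-30,-17,0],[0,0,0]],
    [[-30,-17,0],[0,0,0]],
  ],
)

```text
t: 1.98
eef_pos: [0.4017, 0.3986, 0.2389]
eef_rot: [0.0, 0.114, 0.994, 0.0]
contact_force: [0.6, 0.5, -0.0]
opening: 0.0883
```

carry_out(
  motion=[
    [[-18.5,-26.5,0],[0,0,0]],
    [[-18.5,-26.5,0],[0,0,0]],
    [[-18.5,-26.5,0],[0,0,0]],
    [[-18.5,-26.5,0],[0,0,0]],
    [[-18.5,-26.5,0],[0,0,0]],
    [[-18.5,-26.5,0],[0,0,0]],
    [[-18.5,-26.5,0],[0,0,0]],
    [[-18.5,-26.5,0],[0,0,0]],
    [[-18.5,-26.5,0],[0,0,0]],
    [[-18.5,-26.5,0],[0,0,0]],
  ],
)

```text
t: 2.82
eef_pos: [0.5215, 0.0984, 0.239]
eef_rot: [0.0, 0.114, 0.994, 0.0]
contact_force: [0.2, -1.4, 0.7]
opening: 0.0883
```

```bash
python3 - <<'E'
from h import *
st=robot.state(); print({k:np.round(v,3) for k,v in st.items()})
s=snap('wrist','wristA')
print([(np.round(d['location'],1).tolist(),round(d['p'],2)) for d in finder.spot_in('wrist','lock_mouth')])
E
```

```text
{'t': np.float64(2.817), 'q': array([-0.436,  0.334,  0.204,  1.865, -0.082,  0.95 ,  1.148]), 'dq': array([ 0.612,  0.122,  0.163, -0.157, -0.09 ,  0.045,  0.806]), 'joint_torque': array([ -3.621, -44.229,   2.34 , -22.166,   0.151,   0.126,  -1.073]), 'eef_pos': array([0.522, 0.098, 0.239]), 'eef_rot': array([0.   , 0.114, 0.994, 0.   ]), 'contact_force': array([ 0.238, -1.379,  0.685]), 'ft_torque': array([ 0.011,  0.016, -0.017]), 'opening': np.float64(0.088)}
[([425.1, 191.9], 0.72), ([237.3, 388.8], 0.64)]
```

View pics/wristA.png

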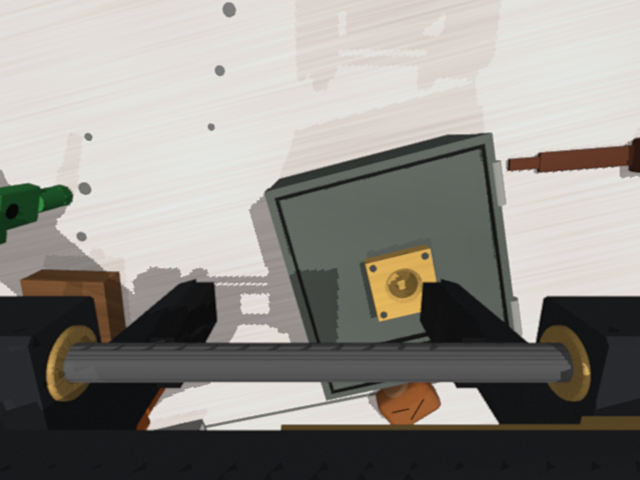

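```bash
python3 - <<'E'
from h import *
s=eyes.snapshot('wrist')
im=cv2.cvtColor(s['frame'],cv2.COLOR_RGB2BGR)
cv2.imwrite('pics/lk.png',cv2.resize(im[235:335,345:455],None,fx=6,fy=6,interpolation=3))
print('mouth',atz(s,(284,403),.107), 'cam',ray(s,(240,320)))
for c,r in [(276,197),(485,147),(511,322)]: print(atz(s,(r,c),.095))
for c,r in [(362,265),(434,247),(379,320)]: print(atz(s,(r,c),.107))
print(robot.state()['eef_pos'])
E
```

```text
mouth [0.58459704 0.15058718 0.107     ] cam (array([0.45656811, 0.11134173, 0.38510332]), array([ 0.26449025, -0.0601015 , -0.96251375]))
[0.49383408 0.06764941 0.095     ]
[0.49410871 0.23253183 0.095     ]
[0.64698399 0.23722476 0.095     ]
[0.5609297  0.12168431 0.107     ]
[0.55947684 0.17969926 0.107     ]
[0.61167009 0.12557841 0.107     ]
[0.52189009 0.09699316 0.23891715]
```

View pics/lk.png

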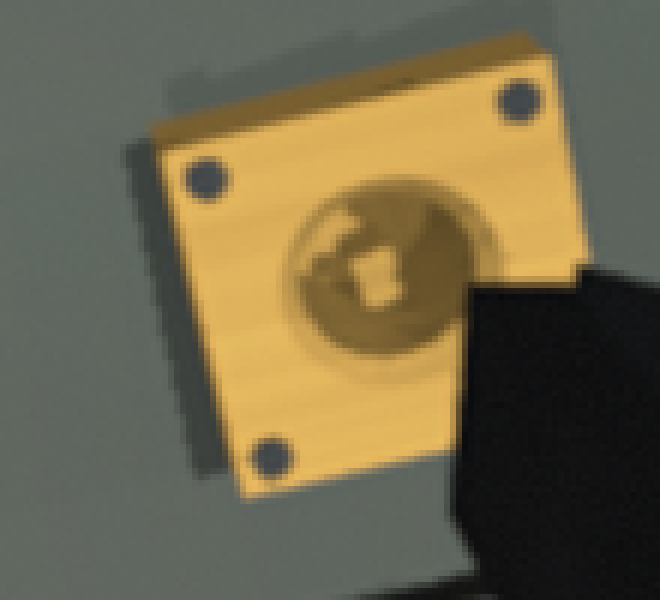

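carry_out(
  motion=[
    [[-28.7,17,9],[0,0,0]],
    [[-28.7,17,9],[0,0,0]],
    [[-28.7,17,9],[0,0,0]],
    [[-28.7,17,9],[0,0,0]],
    [[0,0,0],[0,0,0]],
    [[0,0,0],[0,0,0]],
  ],
)

```text
t: 3.47
eef_pos: [0.648, 0.1423, 0.2011]
eef_rot: [-0.001, 0.112, 0.994, -0.0]
contact_force: [-0.2, -1.4, -0.9]
opening: 0.0879
```

```bash
python3 - <<'E'
from h import *
s=snap('wrist','wristB')
im=cv2.cvtColor(s['frame'],cv2.COLOR_RGB2BGR)
print(proj(s,[.584,.151,.107]),robot.state()['eef_pos'],robot.state()['t'])
r,c=map(int,proj(s,[.584,.151,.107]))
cv2.imwrite('pics/lk2.png',cv2.resize(im[r-50:r+50,c-50:c+50],None,fx=6,fy=6,interpolation=3)); print(r,c)
np.savez('B.npz',**{k:np.array(v) for k,v in s.items()})
E
```

```text
(np.float64(143.6829382957359), np.float64(306.60092937509745)) [0.64745675 0.14147449 0.20196171] 3.5167
143 306
```

View pics/lk2.png

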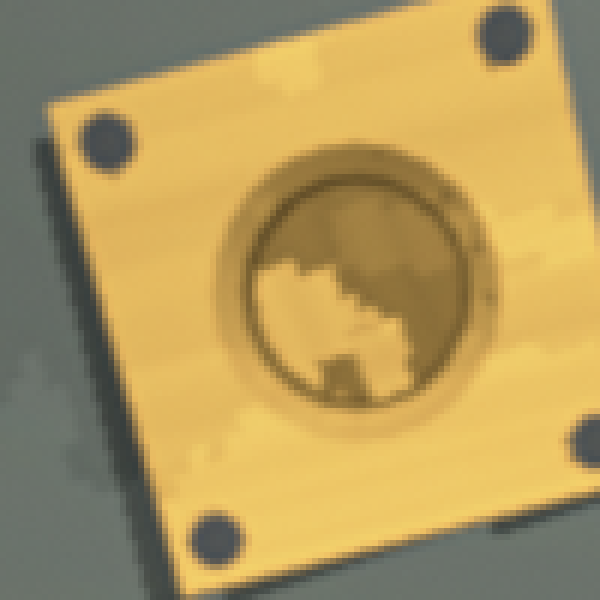

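View pics/wristB.png

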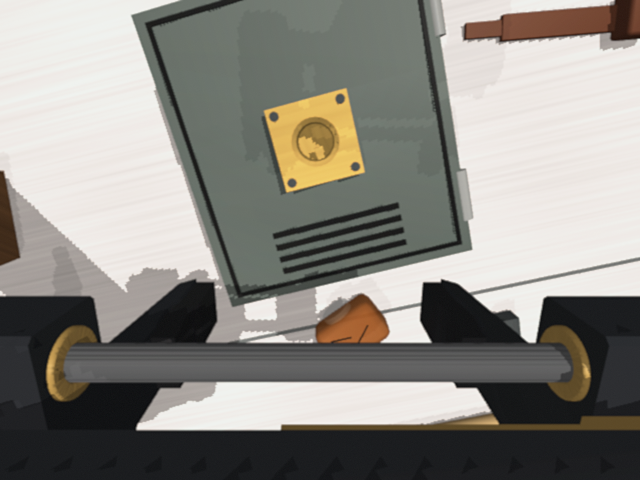

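```bash
python3 - <<'E'
import numpy as np, cv2
from h import proj,atz
s=dict(np.load('B.npz')); im=cv2.cvtColor(s['frame'],cv2.COLOR_RGB2BGR)
m=atz(s,(141.3,315.5),.107); print('mouth',m)
P=[]
for c,r in [(264,110.5),(347.5,88.5),(366,171.5),(286,193)]:
    P.append(atz(s,(r,c),.107)); print(P[-1])
P=np.array(P)
print('center',P.mean(0)); e=P[1]-P[0];f=P[2]-P[3];g=P[3]-P[0];h=P[2]-P[1]
for v in (e,f): print('yedge',np.arctan2(-v[0],v[1]),np.linalg.norm(v))
for v in (g,h): print('xedge',np.arctan2(v[1],v[0]),np.linalg.norm(v))
for c,r in [(235,303),(470,249),(134,15)]: print('lockercorner',atz(s,(r,c),.095))
cr=im[115:170,288:343]; 
g=cv2.convertScaleAbs(cr,alpha=1.6,beta=-60)
g=cv2.resize(g,None,fx=11,fy=11,interpolation=2)
c=m
for a,col in [(-.65,(0,0,255)),(0,(0,255,0)),(.65,(255,0,0))]:
    for rr in (.004,.0122):
        q=proj(s,[c[0]+rr*np.cos(a+.03),c[1]+rr*np.sin(a+.03),.087]); cv2.circle(g,(int((q[1]-288+.5)*11),int((q[0]-115+.5)*11)),4,col,-1)
q=proj(s,[c[0],c[1],.077]);cv2.circle(g,(int((q[1]-288+.5)*11),int((q[0]-115+.5)*11)),4,(255,255,255),-1)
cv2.imwrite('pics/lk3.png',g)
E
```

```text
mouth [0.58384001 0.15679035 0.107     ]
[0.55887714 0.13001899 0.107     ]
[0.55800175 0.18270012 0.107     ]
[0.60936781 0.1841691  0.107     ]
[0.61129724 0.13069047 0.107     ]
center [0.58438599 0.15689467 0.107     ]
yedge 0.01661520430438353 0.05268839439132797
yedge 0.0360628855171076 0.05351342610862194
xedge 0.01280880991460764 0.05242439652511764
xedge 0.028590585656644397 0.05138705495393633
lockercorner [0.68374252 0.07218721 0.095     ]
lockercorner [0.68094135 0.24732575 0.095     ]
lockercorner [0.48699299 0.06597598 0.095     ]
```

View pics/lk3.png

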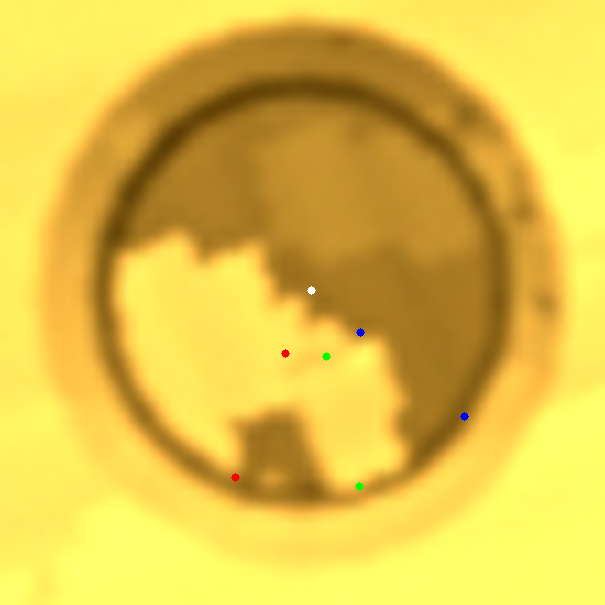

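The wrist view shows the lock mouth at px (141,315), which puts it at about (0.584, 0.157) with a locker yaw of about 0.02. A lit bar in the bore suggests the ward lies near +0.05 rad, which I'll confirm by feel. Next I go over the key.

carry_out(
  motion=[
    [[-7.4,-33.4,0],[0,0,0]],
    [[-7.4,-33.4,0],[0,0,0]],
    [[-7.4,-33.4,0],[0,0,0]],
    [[-7.4,-33.4,0],[0,0,0]],
    [[-7.4,-33.4,0],[0,0,0]],
    [[-7.4,-33.4,0],[0,0,0]],
    [[-7.4,-33.4,0],[0,0,0]],
    [[-7.4,-33.4,0],[0,0,0]],
    [[-7.4,-33.4,0],[0,0,0]],
    [[-7.4,-33.4,0],[0,0,0]],
  ],
)

```text
t: 4.35
eef_pos: [0.6439, -0.2027, 0.2041]
eef_rot: [0.0, 0.114, 0.994, 0.0]
contact_force: [0.5, -1.0, 0.7]
opening: 0.0883
```

carry_out(
  motion=[
    [[0,0,0],[0,0,0]],
    [[0,0,0],[0,0,0]],
    [[0,0,0],[0,0,0]],
  ],
)

```text
t: 4.6
eef_pos: [0.6445, -0.2006, 0.2034]
eef_rot: [0.0, 0.113, 0.994, 0.001]
contact_force: [0.0, 0.5, 0.0]
opening: 0.0881
```

```bash
python3 - <<'E'
from h import *
s=snap('wrist','wristC')
im=cv2.cvtColor(s['frame'],cv2.COLOR_RGB2BGR)
st=robot.state();print(st['eef_pos'],st['eef_rot'],st['t'],st['q'])
for n in ['key_bow','key_lug','stand']: print(n,[(np.round(d['location'],1).tolist(),round(d['p'],2)) for d in finder.spot_in('wrist',n)])
r,c=map(int,proj(s,[.58,-.187,.08])); r=max(r,60);print(r,c)
cv2.imwrite('pics/kc.png',cv2.resize(im[r-60:r+70,c-65:c+65],None,fx=4.5,fy=4.5,interpolation=3))
np.savez('C.npz',**{k:np.array(v) for k,v in s.items()})
E
```

```text
[ 0.64486626 -0.19967397  0.20330861] [1.96024510e-04 1.12711574e-01 9.93627430e-01 7.70085613e-04] 4.65 [ 0.08302088  0.62264241  0.23027405  1.5067207  -0.15772594  1.03022894
  1.69774712]
key_bow [([140.6, 319.7], 0.92), ([263.5, 400.9], 0.85)]
key_lug [([265.5, 401.3], 0.75), ([286.6, 301.1], 0.72), ([135.9, 315.7], 0.68)]
stand [([126.2, 330.1], 0.63), ([139.3, 317.8], 0.21)]
140 313
```

View pics/kc.png

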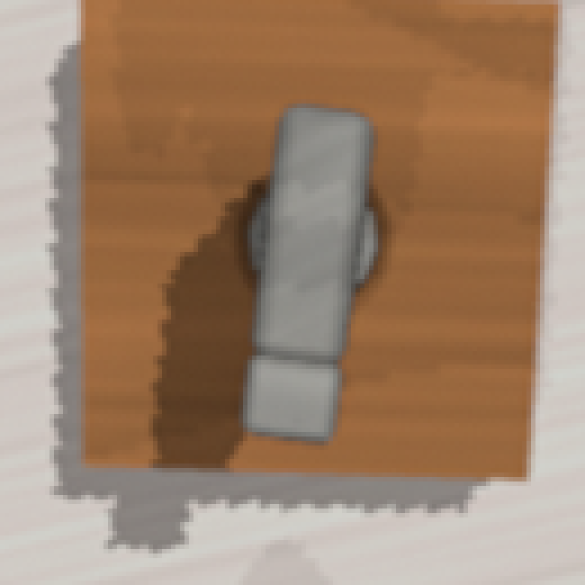

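View pics/wristC.png

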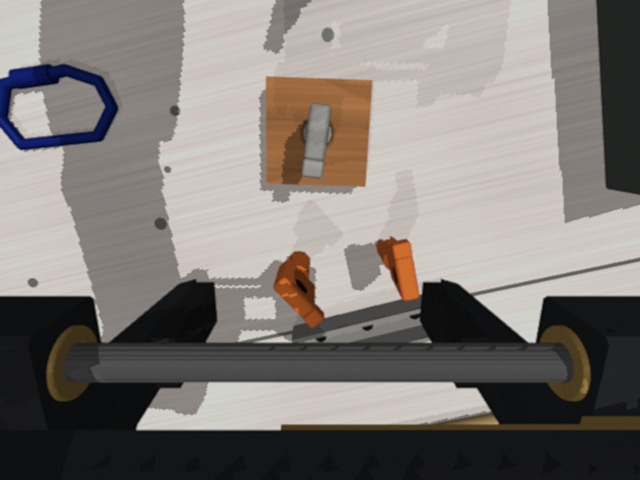

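```bash
python3 - <<'E'
import numpy as np
from h import atz
s=dict(np.load('C.npz'))
f=lambda c,r,z:atz(s,(80+(r+.5)/4.5-.5,248+(c+.5)/4.5-.5),z)
tl,tr,bl,br,ml,mr=[f(*p,.102) for p in [(280,107),(373,115),(243,437),(332,442),(255,356),(345,361)]]
c=(tl+tr+ml+mr)/4; d=(bl+br)/2-(tl+tr)/2
print('centre',c,'len',np.linalg.norm((ml+mr-tl-tr)/2),'full',np.linalg.norm(d),'w',np.linalg.norm(tl-tr),np.linalg.norm(ml-mr),'yaw',np.degrees(np.arctan2(d[1],d[0])))
for a,b in [(tl,ml),(tr,mr),(tl,bl),(tr,br)]: v=b-a;print(np.degrees(np.arctan2(v[1],v[0])))
print('shank', f(314,243,.05))
# stand top corners
C=[f(c,r,.032) for c,r in [(82,0),(557,6),(527,479),(82,466)]]; print(np.mean(C,0),np.linalg.norm(C[0]-C[1]))
E
```

```text
centre [ 0.57551199 -0.1836186   0.102     ] len 0.034227975484468896 full 0.046079058610475274 w 0.013095922134664194 0.01313671853476418 yaw -20.13873779502985
-19.462415507369116
-19.419611817920693
-20.16511323988289
-20.112172827803192
shank [ 0.57593578 -0.18357475  0.05      ]
[ 0.57626716 -0.18403846  0.032     ] 0.08414506985670846
```

carry_out(
  motion=[
    [[23.5,0,0],[0,0,0]],
    [[23.5,0,0],[0,0,0]],
    [[23.5,0,0],[0,0,0]],
    [[0,0,0],[0,0,7.1]],
    [[0,0,25],[0,0,0]],
    [[0,0,25],[0,0,0]],
    [[0,0,15],[0,0,0]],
    [[0,0,0],[0,0,0]],
    [[0,0,0],[0,0,0]],
    [[0,0,0],[0,0,0]],
  ],
  grip=0.35,
  squeeze=20,
)

```text
t: 5.63
eef_pos: [0.577, -0.1858, 0.1388]
eef_rot: [0.001, 0.175, 0.985, -0.0]
contact_force: [-0.4, -0.7, -0.2]
opening: 0.0577
```

```bash
python3 - <<'E'
from h import *
st=robot.state();print(st['eef_pos'],st['eef_rot'],st['contact_force'],st['t']); q=st['eef_rot'];print(2*np.degrees(np.arctan2(q[2],q[1]))-90)
s=snap('wrist','wristD')
E
```

```text
[ 0.57703647 -0.18576834  0.13884601] [ 7.92629165e-04  1.74632376e-01  9.84633385e-01 -3.88002178e-05] [-0.37179809 -0.7326795  -0.21185247] 5.6333
69.88546289323685
```

View pics/wristD.png

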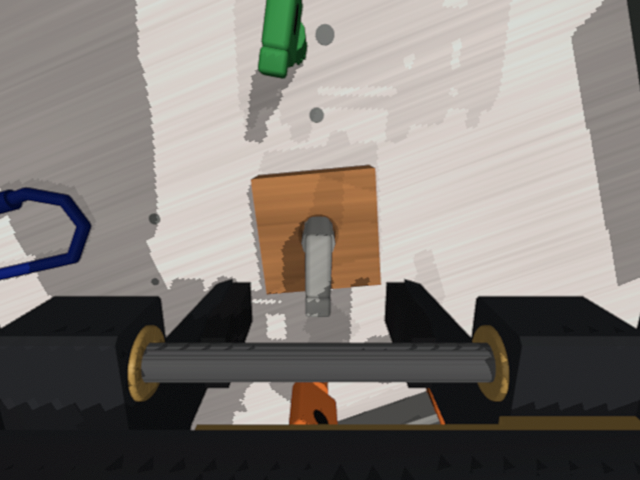

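carry_out(
  motion=[
    [[1.5,0.7,20],[0,0,0]],
    [[0,0,20],[0,0,0]],
    [[0,0,20],[0,0,0]],
    [[0,0,10],[0,0,0]],
    [[0,0,8],[0,0,0]],
    [[0,0,0],[0,0,0]],
    [[0,0,0],[0,0,0]],
  ],
)

```text
t: 6.27
eef_pos: [0.5756, -0.185, 0.0604]
eef_rot: [0.0, 0.175, 0.985, -0.0]
contact_force: [-0.3, -0.6, 0.7]
opening: 0.0573
```

carry_out(
  motion=[
    [[0,0,0],[0,0,0]],
    [[0,0,0],[0,0,0]],
    [[0,0,0],[0,0,0]],
    [[0,0,0],[0,0,0]],
    [[0,0,0],[0,0,0]],
    [[0,0,0],[0,0,0]],
  ],
  grip=1,
  squeeze=30,
)

```text
t: 6.77
eef_pos: [0.5751, -0.1848, 0.0599]
eef_rot: [0.0, 0.175, 0.985, -0.0]
contact_force: [-1.0, -0.1, 0.1]
opening: 0.0191
```

```bash
python3 - <<'E'
from h import *
st=robot.state();print(st['eef_pos'],st['contact_force'],st['ft_torque'],st['opening'],st['t'])
s=snap('wrist','wristE')
E
```

```text
[ 0.57512978 -0.1847918   0.0599116 ] [-0.99680748 -0.09855151  0.05396856] [-0.02949748 -0.0331665  -0.03653868] 0.019096926825033184 6.7667
```

View pics/wristE.png

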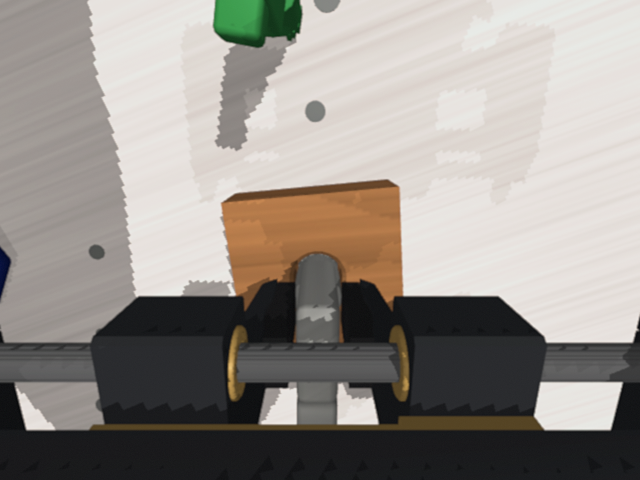

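carry_out(
  motion=[
    [[0,0,0],[0,0,0]],
    [[0,0,0],[0,0,0]],
    [[0,0,0],[0,0,0]],
  ],
  grip=1,
  squeeze=40,
)

```text
t: 7.07
eef_pos: [0.5751, -0.1847, 0.0598]
eef_rot: [0.0, 0.175, 0.985, 0.0]
contact_force: [-0.7, 0.2, 0.1]
opening: 0.0138
```

carry_out(
  motion=[
    [[0,0,-10],[0,0,0]],
    [[0,0,-20],[0,0,0]],
    [[0,0,-30],[0,0,0]],
    [[0,0,-30],[0,0,0]],
    [[0,0,-25],[0,0,0]],
    [[0,0,-15],[0,0,0]],
    [[0,0,0],[0,0,0]],
    [[0,0,0],[0,0,0]],
  ],
)

```text
t: 7.73
eef_pos: [0.5751, -0.1847, 0.1902]
eef_rot: [0.001, 0.175, 0.985, 0.0]
contact_force: [0.2, -0.2, -3.1]
opening: 0.013
```

```bash
python3 - <<'E'
from h import *
st=robot.state();print(st['eef_pos'],st['contact_force'],st['ft_torque'],st['opening'],st['t'],st['q'])
s=snap('wrist','wristF');s=snap('scene','sceneF')
i=cv2.imread('pics/sceneF.png')[100:300,140:340];cv2.imwrite('pics/sF.png',cv2.resize(i,None,fx=3,fy=3,interpolation=3))
E
```

```text
[ 0.57512035 -0.18467676  0.19017865] [ 0.1578029  -0.17527455 -3.14388916] [ 0.00295029  0.04711314 -0.00623128] 0.01304858194632039 7.7333 [ 0.04520755  0.52130009  0.26203997  1.72164029 -0.16325924  0.91898087
  1.59243479]
```

View pics/wristF.png

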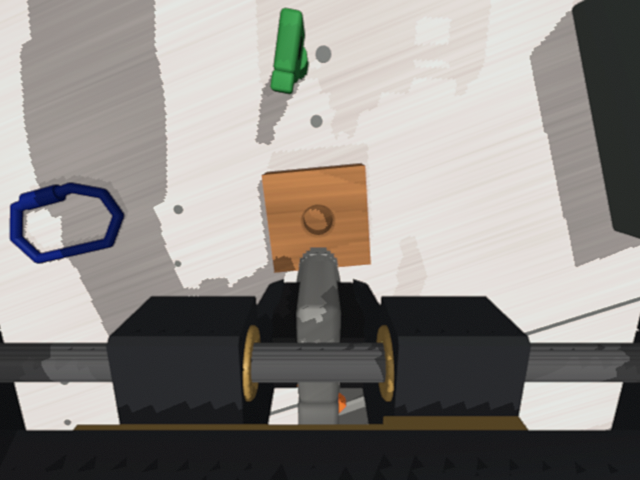

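View pics/sF.png

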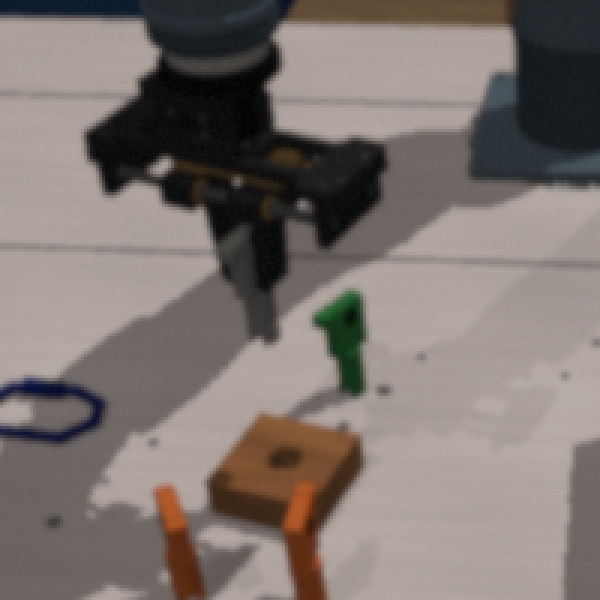

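carry_out(
  motion=[
    [[10.9,32.4,-1],[0,0,0]],
    [[10.9,32.4,-1],[0,0,0]],
    [[10.9,32.4,-1],[0,0,0]],
    [[10.9,32.4,-1],[0,0,0]],
    [[10.9,32.4,-1],[0,0,0]],
    [[10.9,32.4,-1],[0,0,0]],
    [[10.9,32.4,-1],[0,0,0]],
    [[10.9,32.4,-1],[0,0,0]],
    [[10.9,32.4,-1],[0,0,0]],
    [[10.9,32.4,-1],[0,0,0]],
  ],
)

```text
t: 8.67
eef_pos: [0.583, 0.1583, 0.1979]
eef_rot: [-0.001, 0.175, 0.985, -0.001]
contact_force: [0.1, -0.1, -2.4]
opening: 0.0136
```

carry_out(
  motion=[
    [[0,0,0],[0,0,-6]],
    [[0,0,0],[0,0,-6]],
    [[0,0,0],[0,0,-6]],
    [[0,0,0],[0,0,-6.4]],
    [[0,0,0],[0,0,0]],
    [[0,0,0],[0,0,0]],
    [[0,0,0],[0,0,0]],
  ],
)

```text
t: 9.25
eef_pos: [0.5838, 0.1567, 0.1988]
eef_rot: [-0.001, -0.035, 0.999, -0.0]
contact_force: [-0.2, 0.3, -1.7]
opening: 0.0134
```

```bash
python3 - <<'E'
from h import *
st=robot.state();q=st['eef_rot'];print(st['eef_pos'],st['contact_force'],st['ft_torque'],st['opening'],st['t'],st['q'],2*np.degrees(np.arctan2(q[2],q[1]))-90)
s=snap('wrist','wristG');s=snap('scene','sceneG');T=snap('top','topG')
i=cv2.imread('pics/sceneG.png')[120:300,310:490];cv2.imwrite('pics/sG.png',cv2.resize(i,None,fx=3.3,fy=3.3,interpolation=3))
E
```

```text
[0.58380512 0.15671653 0.19876523] [-0.20786063  0.26772839 -1.70435212] [ 0.05085329 -0.0569098   0.00074647] 0.01336258950194023 9.25 [-0.41586003  0.5042936   0.10815969  1.70421987 -0.06478532  0.9382644
  1.35897254] 94.05827023976846
```

View pics/wristG.png

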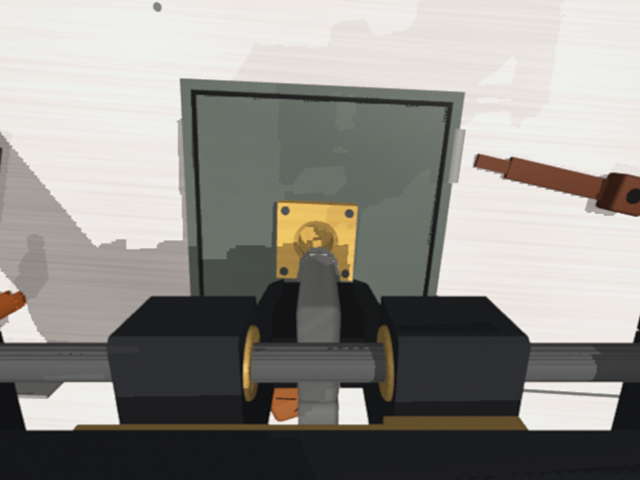

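View pics/sG.png

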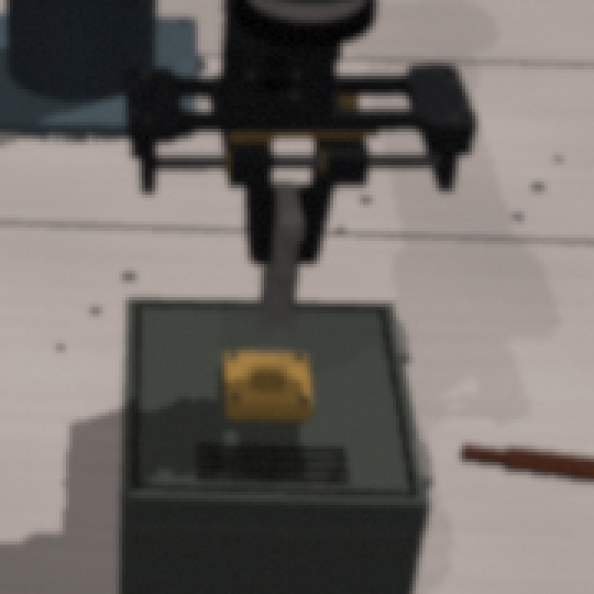

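```bash
python3 - <<'E'
from h import *
s=eyes.snapshot('wrist');im=cv2.cvtColor(s['frame'],cv2.COLOR_RGB2BGR)
print(robot.state()['eef_pos'],robot.state()['t'])
P=np.array([atz(s,(r,c),.107) for c,r in [(276.5,202.5),(358,205),(354.5,283),(277,280)]])
print(P,P[:2].mean(0)); v=P[1]-P[0];print('yaw',np.arctan2(-v[0],v[1]))
print(proj(s,[.584,.157,.107]),proj(s,[.584,.157,.095]))
i=im[195:290,270:365];cv2.imwrite('pics/lg.png',cv2.resize(i,None,fx=6.3,fy=6.3,interpolation=3))
E
```

```text
[0.58420538 0.15698256 0.19953887] 9.45
[[0.55947622 0.12934266 0.107     ]
 [0.55727694 0.18250185 0.107     ]
 [0.6118349  0.18560076 0.107     ]
 [0.61348643 0.13199163 0.107     ]] [0.55837658 0.15592225 0.107     ]
yaw 0.041348030051018496
(np.float64(241.5486787410665), np.float64(316.1483940459431)) (np.float64(236.8881685535654), np.float64(316.2256056693114))
```

View pics/lg.png

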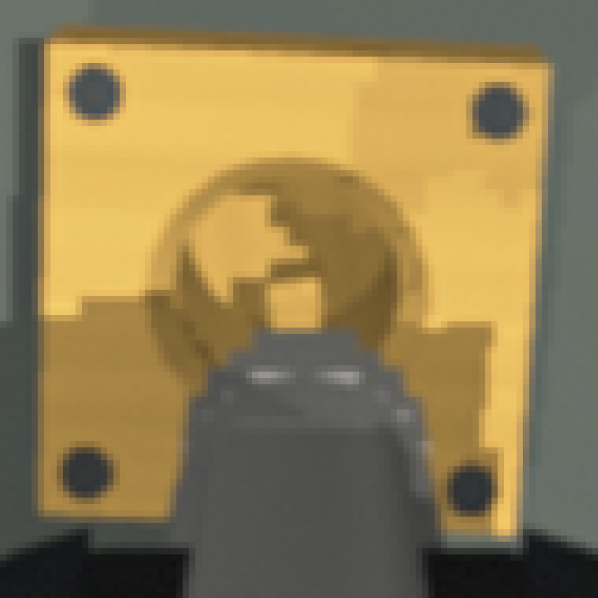

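carry_out(
  motion=[
    [[0,0,15],[0,0,0]],
    [[0,0,15],[0,0,0]],
    [[0,0,10],[0,0,0]],
    [[0,0,2],[0,0,0]],
    [[0,0,0],[0,0,0]],
    [[0,0,0],[0,0,0]],
  ],
)

```text
t: 9.95
eef_pos: [0.5847, 0.157, 0.1582]
eef_rot: [0.0, -0.037, 0.999, 0.0]
contact_force: [1.0, 0.9, -3.4]
opening: 0.0137
```

```bash
python3 - <<'E'
from h import *
st=robot.state();print(st['eef_pos'],st['contact_force'],st['ft_torque'])
s=snap('wrist','wristH');S=snap('scene','sceneH')
a=cv2.imread('pics/wristH.png')[200:320,250:390];b=cv2.imread('pics/sceneH.png')[170:290,330:470]
cv2.imwrite('pics/H.png',np.hstack([cv2.resize(x,None,fx=2.8,fy=2.8,interpolation=3) for x in (a,b)]))
E
```

```text
[0.58472687 0.15702011 0.15821237] [ 1.04484313  0.8622941  -3.36581965] [ 0.00338161  0.02046572 -0.0437721 ]
```

View pics/H.png

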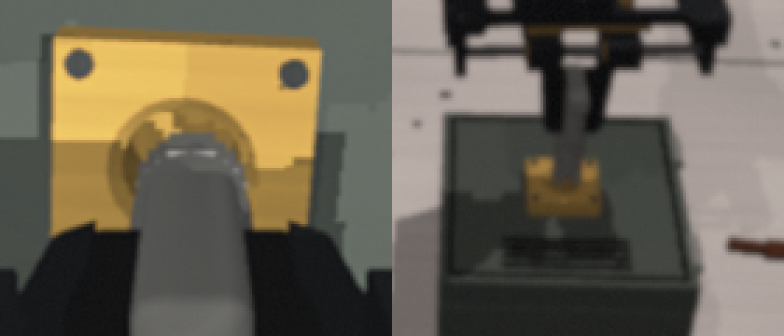

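carry_out(
  motion=[
    [[0,-1.2,2],[0,0,0]],
    [[0,0,2],[0,0,0]],
    [[0,0,2],[0,0,0]],
    [[0,0,1],[0,0,0]],
    [[0,0,0],[0,0,0]],
  ],
)

```text
t: 10.47
eef_pos: [0.5842, 0.1558, 0.1504]
eef_rot: [-0.0, -0.037, 0.999, -0.0]
contact_force: [-0.0, -0.3, -3.0]
opening: 0.0136
```

carry_out(
  motion=[
    [[0,0,2],[0,0,0]],
    [[0,0,2],[0,0,0]],
    [[0,0,2],[0,0,0]],
    [[0,0,0],[0,0,0]],
    [[0,0,0],[0,0,0]],
  ],
)

```text
t: 10.88
eef_pos: [0.5843, 0.1558, 0.1445]
eef_rot: [-0.0, -0.037, 0.999, -0.0]
contact_force: [-0.3, 0.8, -2.7]
opening: 0.0135
```

```bash
python3 - <<'E'
from h import *
st=robot.state();print(st['eef_pos'],st['contact_force'],st['ft_torque'],st['t'])
s=snap('wrist','wristI');S=snap('scene','sceneI')
a=cv2.imread('pics/wristI.png')[200:320,250:390];b=cv2.imread('pics/sceneI.png')[170:290,330:470]
cv2.imwrite('pics/I.png',np.hstack([cv2.resize(x,None,fx=2.8,fy=2.8,interpolation=3) for x in (a,b)]))
E
```

```text
[0.58429513 0.15578091 0.14451761] [-0.33685587  0.84397273 -2.68685444] [0.02653459 0.04031347 0.03477735] 10.8833
```

View pics/I.png

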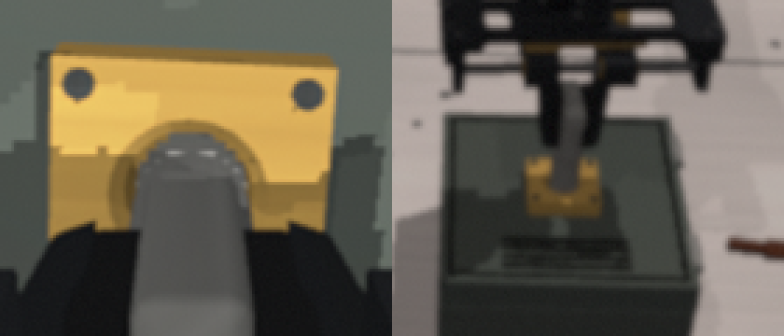

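carry_out(
  motion=[
    [[0,0,2],[0,0,0]],
    [[0,0,2],[0,0,0]],
    [[0,0,2],[0,0,0]],
    [[0,0,1.5],[0,0,0]],
    [[0,0,0],[0,0,0]],
    [[0,0,0],[0,0,0]],
  ],
)

```text
t: 11.48
eef_pos: [0.5844, 0.1558, 0.1371]
eef_rot: [-0.0, -0.037, 0.999, -0.0]
contact_force: [-1.1, -0.1, -1.9]
opening: 0.0139
```

carry_out(
  motion=[
    [[0,0,1],[0,0,0]],
    [[0,0,1],[0,0,0]],
    [[0,0,0],[0,0,0]],
    [[0,0,0],[0,0,0]],
  ],
)

```text
t: 11.82
eef_pos: [0.5844, 0.1557, 0.1351]
eef_rot: [-0.0, -0.037, 0.999, -0.0]
contact_force: [-0.7, -1.0, -2.0]
opening: 0.0138
```

carry_out(
  motion=[
    [[0,0,1],[0,0,0]],
    [[0,0,1],[0,0,0]],
    [[0,0,0],[0,0,0]],
    [[0,0,0],[0,0,0]],
  ],
)

```text
t: 12.15
eef_pos: [0.5844, 0.1557, 0.1331]
eef_rot: [-0.0, -0.037, 0.999, -0.0]
contact_force: [-0.3, 0.5, -3.0]
opening: 0.0137
```

carry_out(
  motion=[
    [[0,0,0.7],[0,0,0]],
    [[0,0,0.7],[0,0,0]],
    [[0,0,0],[0,0,0]],
    [[0,0,0],[0,0,0]],
  ],
)

```text
t: 12.48
eef_pos: [0.5844, 0.1558, 0.1317]
eef_rot: [-0.0, -0.037, 0.999, -0.0]
contact_force: [-0.7, -0.3, -2.4]
opening: 0.0132
```

carry_out(
  motion=[
    [[0,0,0.7],[0,0,0]],
    [[0,0,0.7],[0,0,0]],
    [[0,0,0.7],[0,0,0]],
    [[0,0,0],[0,0,0]],
    [[0,0,0],[0,0,0]],
  ],
)

```text
t: 12.9
eef_pos: [0.5844, 0.1558, 0.1296]
eef_rot: [-0.0, -0.037, 0.999, -0.0]
contact_force: [-0.8, -1.0, -2.0]
opening: 0.0139
```

carry_out(
  motion=[
    [[0,0,0.7],[0,0,0]],
    [[0,0,0.7],[0,0,0]],
    [[0,0,0.7],[0,0,0]],
    [[0,0,0],[0,0,0]],
    [[0,0,0],[0,0,0]],
  ],
)

```text
t: 13.32
eef_pos: [0.5844, 0.1558, 0.1275]
eef_rot: [-0.0, -0.037, 0.999, -0.0]
contact_force: [-0.1, -0.2, -3.2]
opening: 0.0135
```

carry_out(
  motion=[
    [[0,0,0.5],[0,0,0]],
    [[0,0,0.5],[0,0,0]],
    [[0,0,0.5],[0,0,0]],
    [[0,0,0],[0,0,0]],
    [[0,0,0],[0,0,0]],
  ],
)

```text
t: 13.73
eef_pos: [0.5844, 0.1558, 0.1261]
eef_rot: [-0.0, -0.037, 0.999, -0.0]
contact_force: [-0.7, -0.3, -2.8]
opening: 0.0137
```

carry_out(
  motion=[
    [[0,0,0.5],[0,0,0]],
    [[0,0,0.5],[0,0,0]],
    [[0,0,0.3],[0,0,0]],
    [[0,0,0],[0,0,0]],
    [[0,0,0],[0,0,0]],
  ],
)

```text
t: 14.15
eef_pos: [0.5844, 0.1558, 0.1248]
eef_rot: [-0.0, -0.037, 0.999, -0.0]
contact_force: [-1.5, -0.7, -1.3]
opening: 0.0133
```

carry_out(
  motion=[
    [[0,0,0.3],[0,0,0]],
    [[0,0,0.3],[0,0,0]],
    [[0,0,0],[0,0,0]],
    [[0,0,0],[0,0,0]],
  ],
)

```text
t: 14.48
eef_pos: [0.5845, 0.1558, 0.1247]
eef_rot: [0.0, -0.037, 0.999, 0.0]
contact_force: [-3.4, -1.5, 5.5]
opening: 0.0135
```

carry_out(
  motion=[
    [[0,0,-0.5],[0,0,0]],
    [[0,0,0],[0,0,3]],
    [[0,0,0],[0,0,3]],
    [[0,0,0],[0,0,3]],
    [[0,0,0],[0,0,3]],
    [[0,0,0],[0,0,3]],
    [[0,0,0],[0,0,0]],
  ],
)

```text
t: 15.07
eef_pos: [0.5839, 0.1564, 0.1248]
eef_rot: [-0.0, 0.094, 0.996, 0.0]
contact_force: [-4.0, -0.4, 4.0]
opening: 0.0137
```

```bash
python3 - <<'E'
from h import *
st=robot.state();q=st['eef_rot'];print(st['eef_pos'],st['contact_force'],st['ft_torque'],st['t'],st['q'][6],2*np.degrees(np.arctan2(q[2],q[1]))-90)
E
```

```text
[0.58394077 0.15637643 0.12475444] [-4.0335609  -0.42792372  3.98436815] [0.11315984 1.00486658 0.09165415] 15.0667 1.1536769081258134 79.1905500503079
```

carry_out(
  motion=[
    [[0.4,0,0],[0,0,4]],
    [[0,0,0],[0,0,4]],
    [[0,0,0],[0,0,4]],
    [[0,0,0],[0,0,4]],
    [[0,0,0],[0,0,4]],
    [[0,0,0],[0,0,4]],
    [[0,0,0],[0,0,4]],
    [[0,0,0],[0,0,0]],
  ],
)

```text
t: 15.73
eef_pos: [0.5843, 0.1564, 0.1248]
eef_rot: [0.0, 0.332, 0.943, 0.0]
contact_force: [-2.7, 1.8, 2.0]
opening: 0.0137
```

```bash
cat > st.py <<'E'
from h import *
st=robot.state();q=st['eef_rot'];print(st['eef_pos'],st['contact_force'],st['ft_torque'],st['t'],st['q'][6],'yhead',(2*np.degrees(np.arctan2(q[2],q[1]))-90),st['opening'])
E
python3 st.py
```

```text
[0.58428335 0.15640062 0.1247776 ] [-2.72451011  1.77185509  2.03305696] [0.18227167 0.48280166 0.06609233] 15.7333 0.7496288623078475 yhead 51.238067908400154 0.01370651383059385
```

Turning smoothly with about 0.07 N m of resistance. Continuing.

carry_out(
  motion=[
    [[0,0,0],[0,0,4]],
    [[0,0,0],[0,0,4]],
    [[0,0,0],[0,0,4]],
    [[0,0,0],[0,0,4]],
    [[0,0,0],[0,0,4]],
    [[0,0,0],[0,0,4]],
    [[0,0,0],[0,0,4]],
    [[0,0,0],[0,0,0]],
  ],
)

```text
t: 16.4
eef_pos: [0.5848, 0.1562, 0.1248]
eef_rot: [0.001, 0.55, 0.835, 0.0]
contact_force: [0.6, 0.8, -0.4]
opening: 0.0134
```

```bash
python3 st.py
```

```text
[0.58476321 0.15618838 0.12479071] [ 0.59259663  0.83500195 -0.44426187] [ 0.11707061 -0.05969884  0.05339048] 16.4 0.34865975913441766 yhead 23.32049094336874 0.013363970644132708
```

carry_out(
  motion=[
    [[0,0,0],[0,0,3]],
    [[0,0,0],[0,0,3]],
    [[0,0,0],[0,0,3]],
    [[0,0,0],[0,0,3]],
    [[0,0,0],[0,0,3]],
    [[0,0,0],[0,0,0]],
  ],
)

```text
t: 16.9
eef_pos: [0.585, 0.156, 0.1248]
eef_rot: [0.001, 0.653, 0.757, 0.001]
contact_force: [1.3, -0.3, -1.4]
opening: 0.0138
```

```bash
python3 st.py
```

```text
[0.58496242 0.15602882 0.12484284] [ 1.27700788 -0.31253179 -1.35255907] [ 0.06849609 -0.28694551  0.10696623] 16.9 0.13520605234495725 yhead 8.404494160290213 0.0137861165668661
```

carry_out(
  motion=[
    [[0,0,0],[0,0,1.5]],
    [[0,0,0],[0,0,1.5]],
    [[0,0,0],[0,0,0]],
  ],
)

```text
t: 17.15
eef_pos: [0.5849, 0.1559, 0.1248]
eef_rot: [0.001, 0.674, 0.739, 0.001]
contact_force: [4.0, 1.4, -3.2]
opening: 0.0137
```

```bash
python3 st.py
```

```text
[0.58493789 0.15594848 0.12483797] [ 3.96216442  1.42792774 -3.18910113] [ 0.16556172 -0.88558592  0.12673972] 17.15 0.09021853808891506 yhead 5.2477535555906485 0.013682883306767856
```

carry_out(
  motion=[
    [[0,0,0],[0,0,1.5]],
    [[0,0,0],[0,0,1.5]],
    [[0,0,0],[0,0,0]],
  ],
)

```text
t: 17.4
eef_pos: [0.5849, 0.1559, 0.1249]
eef_rot: [0.001, 0.694, 0.72, 0.001]
contact_force: [5.9, 1.0, -3.4]
opening: 0.0136
```

```bash
python3 st.py
```

```text
[0.58494392 0.15585691 0.12490575] [ 5.88802532  1.00760817 -3.36237324] [ 0.11034161 -1.32698781  0.13571621] 17.4 0.045924135987901814 yhead 2.145188479768265 0.01357663513002865
```

carry_out(
  motion=[
    [[0,0.5,0],[0,0,0]],
    [[0,0,0],[0,0,0]],
    [[0,0,0],[0,0,0]],
  ],
)

```text
t: 17.65
eef_pos: [0.585, 0.1559, 0.1249]
eef_rot: [0.0, 0.693, 0.721, 0.0]
contact_force: [5.3, 0.0, -3.6]
opening: 0.0135
```

```bash
python3 st.py; python3 - <<'E'
from h import *
snap('wrist','wristK');snap('scene','sceneK');snap('top','topK')
a=cv2.imread('pics/sceneK.png')[150:290,320:460];b=cv2.imread('pics/topK.png')[190:330,175:315]
cv2.imwrite('pics/K.png',np.hstack([cv2.resize(x,None,fx=2.8,fy=2.8,interpolation=3) for x in (a,b)]))
E
```

```text
[0.58501307 0.15585093 0.12491859] [ 5.34732315  0.04217185 -3.60603914] [ 0.0923692  -1.29407824  0.12159962] 17.65 0.0474368378627671 yhead 2.242946918122172 0.013520559242612315
```

View pics/K.png

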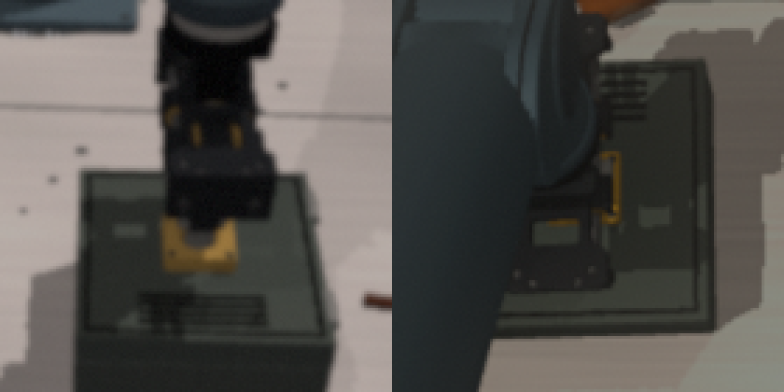

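View pics/wristK.png

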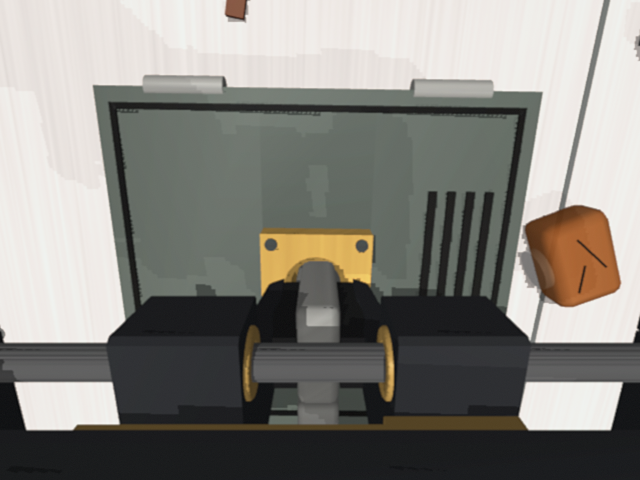

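carry_out(
  motion=[
    [[0,0.8,0],[0,0,1.5]],
    [[0,0,0],[0,0,1]],
    [[0,0,0],[0,0,0]],
  ],
)

```text
t: 18.05
eef_pos: [0.5851, 0.1559, 0.1248]
eef_rot: [-0.0, 0.709, 0.705, -0.0]
contact_force: [2.3, -0.3, -0.2]
opening: 0.0137
```

```bash
python3 st.py
```

```text
[0.58511675 0.15586897 0.12481465] [ 2.26714665 -0.32883395 -0.23619215] [-0.02936135 -0.67783266  0.11314305] 18.05 0.01068015337121659 yhead -0.333571948815802 0.013652778531125797
```

carry_out(
  motion=[
    [[0,0.4,0],[0,0,1]],
    [[0,0,0],[0,0,1]],
    [[0,0,0],[0,0,0]],
  ],
)

```text
t: 18.3
eef_pos: [0.5852, 0.1559, 0.1248]
eef_rot: [-0.0, 0.721, 0.693, -0.0]
contact_force: [-0.3, -0.5, 2.6]
opening: 0.0131
```

```bash
python3 st.py
```

```text
[0.58522079 0.1558507  0.12477019] [-0.31174053 -0.49340567  2.59396139] [-0.1414931  -0.08580138  0.00357956] 18.3 -0.017777746204498842 yhead -2.3288517873188255 0.013114671770532401
```

carry_out(
  motion=[
    [[0,0,0],[0,0,1]],
    [[0,0,0],[0,0,1]],
    [[0,0,0],[0,0,0]],
  ],
)

```text
t: 18.55
eef_pos: [0.5853, 0.1558, 0.1247]
eef_rot: [-0.0, 0.733, 0.68, -0.0]
contact_force: [-1.4, 0.4, 4.2]
opening: 0.0134
```

```bash
python3 st.py
```

```text
[0.58526005 0.15583665 0.12474596] [-1.44588522  0.39985745  4.19565071] [-0.1141089   0.24312107  0.11858287] 18.55 -0.046361731154606796 yhead -4.328891449070923 0.01342388484355854
```

carry_out(
  motion=[
    [[0,0,-0.3],[0,0,1]],
    [[0,0,0],[0,0,0]],
    [[0,0,0],[0,0,0]],
  ],
)

```text
t: 18.8
eef_pos: [0.5853, 0.1558, 0.1248]
eef_rot: [-0.0, 0.739, 0.674, -0.0]
contact_force: [-1.7, -0.6, 0.9]
opening: 0.0136
```

```bash
python3 st.py
```

```text
[0.58527056 0.15584069 0.12478446] [-1.68517617 -0.63194621  0.89194363] [-0.20154207  0.26329473  0.10731909] 18.8 -0.05980771181485483 yhead -5.25704370554304 0.013636914159558224
```

carry_out(
  motion=[
    [[0,0,0],[0,0,1]],
    [[0,0,0],[0,0,0]],
    [[0,0,0],[0,0,0]],
  ],
)

```text
t: 19.05
eef_pos: [0.5853, 0.1558, 0.1248]
eef_rot: [-0.0, 0.745, 0.667, -0.0]
contact_force: [-2.4, 1.1, 1.5]
opening: 0.0138
```

```bash
python3 st.py
```

```text
[0.58527987 0.15584371 0.12480277] [-2.39448289  1.14478014  1.52262404] [-0.1124199   0.3383195   0.09799465] 19.05 -0.07415178752544879 yhead -6.257605878982432 0.01381205481021674
```

carry_out(
  motion=[
    [[0,0,0],[0,0,1]],
    [[0,0,0],[0,0,0]],
    [[0,0,0],[0,0,0]],
  ],
)

```text
t: 19.3
eef_pos: [0.5853, 0.1559, 0.1248]
eef_rot: [-0.0, 0.75, 0.661, -0.0]
contact_force: [-2.5, -0.7, 0.4]
opening: 0.0139
```

```bash
python3 st.py
```

```text
[0.58533725 0.15587678 0.12482222] [-2.49784876 -0.70275076  0.35710055] [-0.16724997  0.4984493   0.17007113] 19.3 -0.08843902296421634 yhead -7.2547275158073035 0.013863884196585219
```

carry_out(
  motion=[
    [[0,0,0],[0,0,1]],
    [[0,0,0],[0,0,0]],
    [[0,0,0],[0,0,0]],
  ],
)

```text
t: 19.55
eef_pos: [0.5853, 0.1558, 0.1248]
eef_rot: [-0.0, 0.756, 0.654, -0.0]
contact_force: [-3.3, -0.6, 0.8]
opening: 0.0138
```

```bash
python3 st.py
```

```text
[0.58532544 0.15584971 0.12479812] [-3.28060957 -0.60900706  0.8467753 ] [-0.17794504  0.67987463  0.17280513] 19.55 -0.10274242795675097 yhead -8.253662217880205 0.013809893579200306
```

carry_out(
  motion=[
    [[0,-0.3,0],[0,0,0]],
    [[0,0,0],[0,0,0]],
  ],
)

```text
t: 19.72
eef_pos: [0.5853, 0.1559, 0.1248]
eef_rot: [0.0, 0.756, 0.654, -0.0]
contact_force: [-1.1, -1.0, -1.4]
opening: 0.0143
```

```bash
python3 st.py; python3 - <<'E'
from h import *
s=snap('wrist','wristL')
i=cv2.imread('pics/wristL.png')[215:440,220:420];cv2.imwrite('pics/L.png',cv2.resize(i,None,fx=2.6,fy=2.6,interpolation=3))
for _ in range(2):
  eyes.snapshot('wrist'); print(robot.state()['ft_torque'])
E
```

```text
[0.58528696 0.15586079 0.12477231] [-1.07375636 -1.04138637 -1.42541927] [-0.20193811  0.44601776  0.11006175] 19.7167 -0.1027624888596967 yhead -8.247831135878045 0.014308127644835715
[-0.22204236  0.37621896  0.16252569]
[-0.18115283  0.4083043   0.10833406]
```

View pics/L.png

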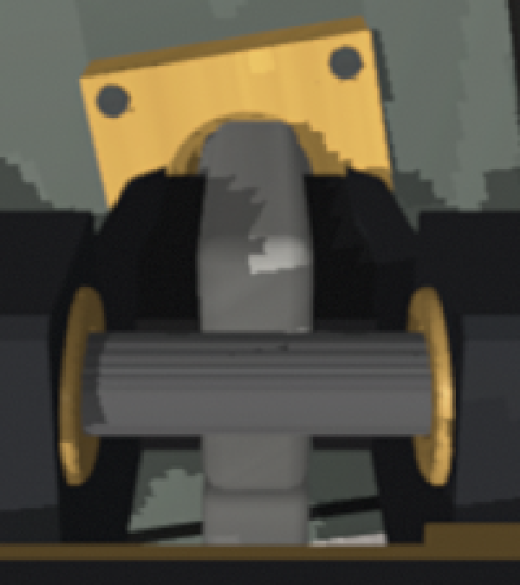

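carry_out(
  motion=[
    [[0,0,0],[0,0,1]],
    [[0,0,0],[0,0,0]],
  ],
)

```text
t: 20.03
eef_pos: [0.5853, 0.1558, 0.1248]
eef_rot: [0.0, 0.762, 0.647, -0.0]
contact_force: [-1.6, -1.4, -3.3]
opening: 0.0135
```

```bash
cat > av.py <<'E'
from h import *
L=[];F=[];O=[]
for _ in range(6):
  eyes.snapshot('wrist'); st=robot.state(); L.append(st['ft_torque'][2]);F.append(st['contact_force']);O.append(st['opening'])
q=st['eef_rot']
print('mz',np.mean(L),np.std(L),'F',np.mean(F,0),'op',np.mean(O),'y',2*np.degrees(np.arctan2(q[2],q[1]))-90,st['eef_pos'],st['joint_torque'][6],st['t'])
E
python3 av.py
```

```text
mz 0.15917485237343038 0.0181052418185155 F [-1.73934834 -0.5443916  -3.51424768] op 0.013699070648205892 y -9.250650386852627 [0.58531962 0.15583272 0.12484647] -0.13940063305199146 20.3333
```

carry_out(
  motion=[
    [[0,0,0],[0,0,1]],
    [[0,0,0],[0,0,0]],
  ],
)

```text
t: 20.5
eef_pos: [0.5853, 0.1559, 0.1249]
eef_rot: [-0.0, 0.768, 0.641, -0.0]
contact_force: [-1.8, -0.8, -4.4]
opening: 0.0138
```

```bash
python3 av.py
```

```text
mz 0.09598850470701924 0.030950769527537263 F [-1.80493032 -0.49686896 -4.82929563] op 0.013710555372648798 y -10.251578458182806 [0.5853221  0.15589529 0.12489674] -0.11134158354252577 20.8
```

carry_out(
  motion=[
    [[0,0,0.1],[0,0,1]],
    [[0,0,0],[0,0,0]],
  ],
)

```text
t: 20.97
eef_pos: [0.5853, 0.1559, 0.1249]
eef_rot: [-0.0, 0.773, 0.634, -0.0]
contact_force: [-2.1, -0.7, -4.6]
opening: 0.0136
```

```bash
python3 av.py
```

```text
mz 0.14838275139818466 0.018444779362434438 F [-2.1191547  -1.02631978 -4.03780763] op 0.013774281485255778 y -11.245212223369734 [0.58532336 0.15592911 0.12490825] -0.16297393944114447 21.2667
```

carry_out(
  motion=[
    [[0,0,0],[0,0,0.7]],
    [[0,0,0],[0,0,0]],
  ],
)

```text
t: 21.43
eef_pos: [0.5853, 0.156, 0.1249]
eef_rot: [-0.0, 0.777, 0.629, -0.0]
contact_force: [-2.5, -1.6, -4.5]
opening: 0.0136
```

```bash
python3 av.py;python3 - <<'E'
from h import *
s=snap('wrist','wristM')
i=cv2.imread('pics/wristM.png')[215:440,220:420];cv2.imwrite('pics/M.png',cv2.resize(i,None,fx=2.6,fy=2.6,interpolation=3))
E
```

```text
mz 0.18489756296608495 0.01417186793337033 F [-2.72862822 -0.70588586 -3.69182997] op 0.01372086094532987 y -11.947908255584906 [0.5853308  0.1559796  0.12492255] -0.19160114228725433 21.7333
```

View pics/M.png

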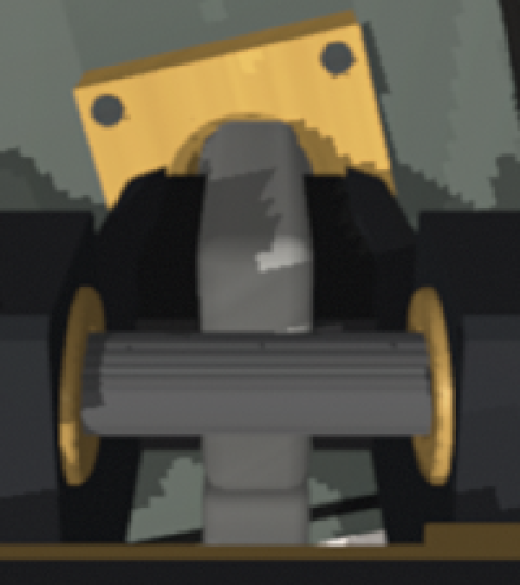

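The torque sat near 0.10 N m until about 0.2 rad past −y, then climbed steadily (0.096, 0.148, 0.185) over the next 1.7°. That is the hard stop, with the key leading by its play. Now I relieve the torque and release.

carry_out(
  motion=[
    [[0,0,0.2],[0,0,-0.8]],
    [[0,0,0],[0,0,0]],
  ],
)

```text
t: 21.95
eef_pos: [0.5854, 0.1558, 0.1249]
eef_rot: [-0.0, 0.772, 0.635, 0.0]
contact_force: [-3.5, -1.4, -1.7]
opening: 0.0138
```

carry_out(
  motion=[
    [[0,0,0],[0,0,0]],
    [[0,0,0],[0,0,0]],
    [[0,0,0],[0,0,0]],
    [[0,0,0],[0,0,0]],
    [[0,0,0],[0,0,0]],
    [[0,0,0],[0,0,0]],
  ],
  grip=0.5,
)

```text
t: 22.45
eef_pos: [0.5858, 0.156, 0.1249]
eef_rot: [0.0, 0.772, 0.635, 0.0]
contact_force: [0.4, -0.9, -0.6]
opening: 0.0441
```

```bash
python3 st.py;python3 - <<'E'
from h import *
s=snap('wrist','wristN')
E
```

```text
[0.58578625 0.15604315 0.1249239 ] [ 0.37398537 -0.92397505 -0.55991202] [-0.08252957  0.0343097  -0.04562812] 22.45 -0.14409002158388426 yhead -11.150898555250208 0.04414064680086432
```

View pics/wristN.png

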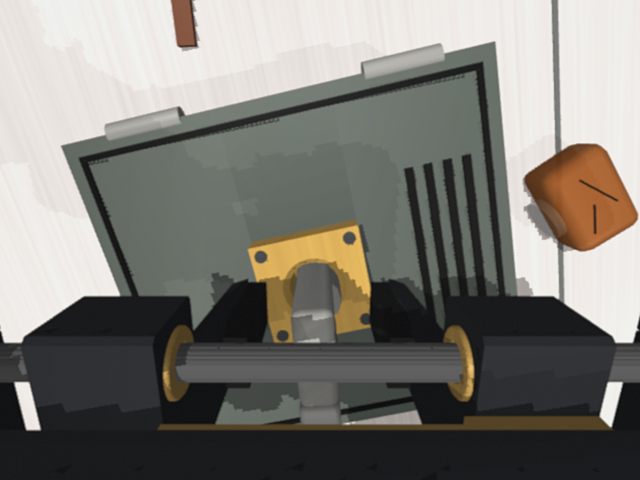

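Released, with the key standing free between the fingers. Next I lift straight up and check.

carry_out(
  motion=[
    [[0,0,-10],[0,0,0]],
    [[0,0,-20],[0,0,0]],
    [[0,0,-30],[0,0,0]],
    [[0,0,-30],[0,0,0]],
    [[0,0,-20],[0,0,0]],
    [[-30,0,0],[0,0,0]],
    [[-30,0,0],[0,0,0]],
    [[0,0,0],[0,0,0]],
  ],
)

```text
t: 23.17
eef_pos: [0.5733, 0.09, 0.2365]
eef_rot: [0.001, 0.775, 0.632, -0.0]
contact_force: [0.5, -0.6, 0.1]
opening: 0.0442
```

```bash
python3 st.py;python3 - <<'E'
from h import *
s=snap('wrist','wristO');S=snap('scene','sceneO')
np.savez('O.npz',**{k:np.array(v) for k,v in s.items()})
for a in [(.585,.156,.167),(.585,.156,.107)]: print(proj(S,a),proj(s,a))
i=cv2.imread('pics/sceneO.png')[150:310,320:480];cv2.imwrite('pics/sO.png',cv2.resize(i,None,fx=3.7,fy=3.7,interpolation=3))
E
```

```text
[0.57332847 0.08999863 0.23646398] [ 0.52377705 -0.62348764  0.11252986] [-0.15797727  0.08157759 -0.02653396] 23.1667 -0.12807210603336244 yhead -11.594496984687964 0.044210492515066764
(np.float64(210.42946601781418), np.float64(393.57627341624595)) (np.float64(141.27599438244755), np.float64(314.65893078241925))
(np.float64(234.08677874113906), np.float64(391.4368489113302)) (np.float64(140.07916376905212), np.float64(315.32831450499424))
```

View pics/wristO.png

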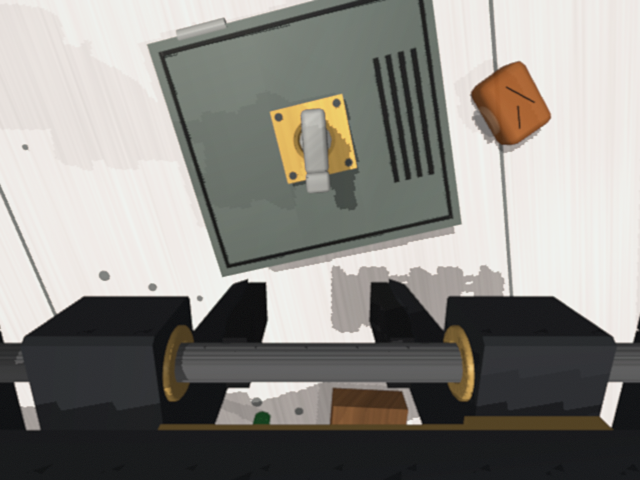

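View pics/sO.png

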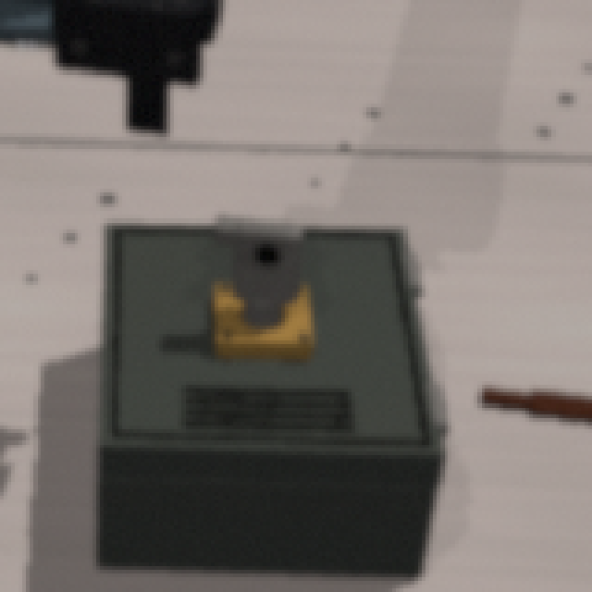

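```bash
python3 - <<'E'
import numpy as np,cv2
from h import atz
s=dict(np.load('O.npz')); im=cv2.cvtColor(s['frame'],cv2.COLOR_RGB2BGR)
a=atz(s,(109,314.7),.167);b=atz(s,(191,318),.167);print(np.degrees(np.arctan2(*(b-a)[1::-1])),np.linalg.norm(b-a),a,b)
P=[atz(s,(r,c),.107) for c,r in [(270,112),(343,95.5)]];v=P[1]-P[0];print('plate',v,np.linalg.norm(v))
cv2.imwrite('pics/O.png',cv2.resize(im[85:200,260:370],None,fx=5,fy=5,interpolation=3))
E
```

```text
-99.30894204311262 0.045331323165660076 [0.58852543 0.17284142 0.167     ] [0.58119273 0.12810709 0.167     ]
plate [0.05250064 0.00036615 0.        ] 0.05250191807110689
```

View pics/O.png

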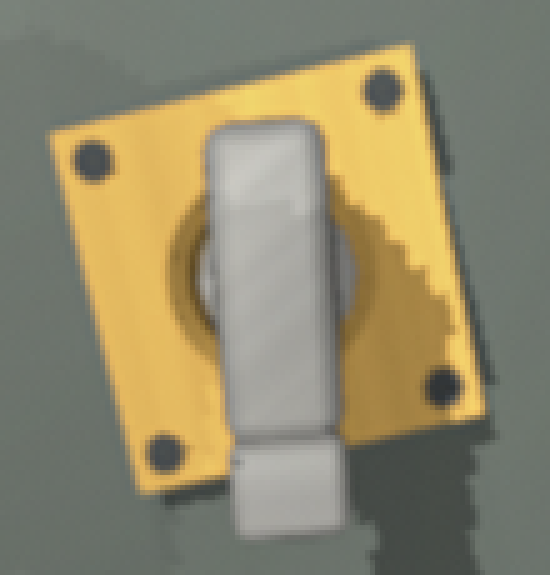

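```bash
python3 - <<'E'
from h import *
print(job.finish_job(), robot.state()['t'])
E
```

```text
the job is handed in; nothing more can be done
the job is handed in; nothing more can be done
```

The key is standing fully home in the lock, turned clockwise to its stop and let go; I handed the job in at about 23 s, and no verdict was given.

- **Insertion:** I took the grey steel key out of the stand. The wrist camera showed what looked like the ward lying near the locker's +x, so I lined the notch up with it. The key went in on the first try without catching at 20 mm. I therefore never had to turn it about to search, and it met the floor at about 30 mm under a press of about 8 N.
- **Turn to the stop:** Resistance stayed around 0.1 N m with some scatter, including one reading near zero and a few up to 0.17. It then climbed steadily to about 0.185 N m as the key passed about 0.2 rad beyond the locker's −y. I took that rise as the hard stop, with the key ahead of the barrel by its play, and pressed no further to keep the ward safe.
- **Last checks:** The final pictures show the key upright, with the lug towards −y. It measures about 10° past −y, slightly more than a half-share of the stated 0.2 rad play would explain. The gripper was clear of everything. I noticed nothing else moved, though I did not check the bystanders one by one.

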